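# Prop the painted sash half open on its stay

### The job

Prop the little white window sash open to dry: take the blue stay bar by its black knob, lift it over and drop the middle of its three big holes down over the red peg. Leave the bar lying level with the peg up through that hole, and let go.

Things in the scene. Friction and masses are not known exactly. Their poses are not given: they have to be found in the camera images.
- peg (a point): Pointed tip of the fixed upright red peg, 10 mm thick, on the white sash's plywood stand (fixed, turned a little at random); 50 mm above the bench, 20 mm above the underside of the level bar. Axes: x across the stand to the sash (away from the robot), y left along it, z up. With the middle hole on the peg, the sash is 51 degrees open and the knob at x -112, y -28 mm from the peg in these axes.
- middle_hole (a point): Centre, on the underside (30 mm above the bench when level), of the middle of three round holes (28 mm wide, 50 mm apart) in the flat blue stay bar, 6 mm thick, 46 mm wide here. Its x axis points along the bar from the knob to the bar's pivot on the sash, 195 mm on, where the bar swings and lifts. Sash and bar swing freely and stay where left; a lifted bar falls level.
- knob (a point): Middle of the upright black round knob, 24 mm thick, 46 mm tall, on the near end of the blue bar (there 14 mm wide), 310 mm from the bar's pivot, 115 mm from the middle hole; 60 mm above the bench when level, its foot 36 mm. Axes as the hole's. Pulled sideways it takes bar and sash along (no more than about 2 N). Lifted 60 to 75 mm, the bar clears the peg.
- stay_bar (a joint): Lift angle of the stay bar about its pivot on the sash, rad: 0 = level, fully down (a stop in the pivot holds it level even off the peg), growing to 0.7 as the knob is raised; 0.07 or more if the rim of a hole rides on top of the peg. (Beware when swinging the arm round: a fixed blue carton hangs over the bench, x 0.56 to 0.72 m, y -0.08 to 0.16 m, from 0.27 m up.)

How it is judged (in metres and radians):
At the end, for the whole second after the job is handed in: The middle hole is round the peg (hole centre within 12.5 mm of the peg's axis), the stay bar lies level (lift angle under 0.035 rad) and at rest, the knob let go (horizontal distance between middle_hole and peg below 0.0125 m and value of joint stay_bar below 0.035 rad and velocity of joint stay_bar between -0.05 and 0.05 rad/s); the robot touches nothing.
It also fails if it takes over 43 s, if anything falls off the work surface, if the arm or the gripper's body presses on something with over 40 N, if the wrist force passes 120 N, or if a joint passes its speed limit or range.

### The arm

A 6-joint arm with a two-finger parallel gripper is mounted at the origin on a cart in front of the work surface, level with it; the furniture and walls round the work are solid. World frame = base frame: x ahead of the robot, y to its left, z up, the work surface at z = 0. Lengths are in m, angles in degrees, forces in N, time in s.
With the tool pointing down it reaches from about 0.375 to 0.9 m from the base axis. Payload 3.1 kg.
Tool frame: the origin (TCP) lies on the centre line of the jaws, within the pads' length; the fingertips stand 25 mm ahead of it and the grasp point (between the pads) lies 6 mm ahead of it; z points along the fingers, y is the line along which they close (so a half turn about z gives the same grasp; the last joint's range is limited). The gripper opens to 87 mm and grips with 3 to 60 N. Pads are 19 mm wide; open, the fingers measure 117 mm over their backs; the gripper's body (75 mm by 190 mm) begins 51 mm behind the grasp point.
Start: joints at [-86.259, 30.224, 82.088, -0, 67.689, -10.227], TCP at [0.151, -0.606, 0.248] pointing down, gripper open.
Joint ranges: [-176.69, 176.69], [-43.24, 126.21], [12.49, 139.97], [-82, 262], [0, 151.66], [-163.58, 163.58]. Speed limits (degrees/s): [159.86, 159.86, 180, 180, 180, 180].

### API

Orientations are given as a 3x3 rotation matrix whose columns are the frame's x, y, z axes.
In Python, from rig import * gives the robot as it stands.
- The arm moves only by the tool step_arm, never from a script. Its argument "steps" is a list of rows, each a list of 7 numbers: the shift along the tool's x, y, z normalised to -1 to 1, where 1 is 0.3 m, then the turn, a rotation vector about the tool's x, y, z normalised to -1 to 1, where 1 is 45 degrees, then the gripper's target within -1 to 1 (shut at 1, half-way at 0, fully open at -1). A call has 1 to 8 rows; each row is the pose to reach, as a shift and turn from the pose commanded when the call began, along the tool's axes at that moment; what a row does not reach only later rows make up. A row lasts 1/12 s, in which the tool goes at most 41.7 mm and 7.16 degrees, less where a joint would pass 70% of its speed; a pose out of reach is approached as far as the arm can. A call with a number of a shift or a turn outside -1 to 1 is refused whole. A call with a gripper value outside its range is refused whole. The fingers move at their own pace and stop on an object; the grip force is fixed at half the most. Time passes only in rows, so rows that repeat a pose let the fingers close. It gives the time, the measured TCP pose, the force, the opening and the grip force at its end, in the units of the state.
- read_state(): the state, without advancing time (a new reading comes with each control period).
- capture(name): name is "scene" or "top"; returns a dict with "image" (420x560x3 uint8, red, green, blue), "vertical_fov" (degrees; the focal length in pixels is half the picture's height over the tangent of half this angle, whatever the lens; pixels are square), "cx", "cy" (the principal point, pixels), "world_from_camera" (4x4, takes a point from camera to world coordinates). Camera axes: x right, y down, z forward; pixel columns grow to the right and rows downward; lengths in m; the calibration is good to about 2 mm. A picture is of the moment at which its call begins. There is no depth.
- hand_in(): hands the job in; it is judged then, once.
The state is a dict: "time_s": time; "joint_positions": joint angles; "qvel": joint speeds; "tau": joint torques, N m; "position": TCP position; "tcp_rot": TCP orientation; "force": force on the tool from outside, world axes, zero at the start; "moment": the same for the moment, N m; "opening": opening from 0.0 (shut) to 1.0 (fully open); "grasp_force": force on a finger pad.
Only numpy, scipy, OpenCV 4.12 (cv2) and the standard library are available. Lean on these libraries where they do the work, as an engineer would, in place of code of your own. Each camera call takes 0.05 s, during which the arm holds its last target. There are 200 camera calls.

## Working session

There is one attempt and no reset: what is moved stays moved. The work goes in short steps, Python scripts to look and compute and a tool call to move; the robot and the scene stay as the last step left them, time stands still between calls to the robot, and variables do not carry over. Pictures are saved under pics/ and viewed, at most 10 in all, crops included, and the job is handed in when it is done.

Besides the shell and the picture viewer there is one more tool, called by a JSON object that holds its "name" and its "arguments", one argument or row to a line. step_arm: Moves the arm, as the interface text tells. Scaled input: -1 to 1 covers 0.3 m each way for a shift and 45 degrees each way for a turn. Its arguments: {"type":"object","properties":{"steps":{"type":"array"}},"required":["steps"]}

```bash
mkdir -p pics; ls; cat > h.py <<'E'
from rig import *
import numpy as np, cv2
def snap(n,f=None):
    c=capture(n)
    if f: cv2.imwrite('pics/'+f,c['image'][:,:,::-1])
    return c
def back(c,u,v,z):
    f=c['image'].shape[0]/2/np.tan(np.radians(c['vertical_fov'])/2)
    T=np.array(c['world_from_camera']); d=T[:3,:3]@np.array([(u-c['cx'])/f,(v-c['cy'])/f,1]); o=T[:3,3]
    return o+d*(z-o[2])/d[2]
def proj(c,p):
    f=c['image'].shape[0]/2/np.tan(np.radians(c['vertical_fov'])/2)
    T=np.array(c['world_from_camera']); q=T[:3,:3].T@(np.array(p)-T[:3,3]); return f*q[0]/q[2]+c['cx'],f*q[1]/q[2]+c['cy']
E
python3 - <<'E'
from h import *
a=snap('scene','s1.png');b=snap('top','t1.png')
for c in(a,b): print(c['vertical_fov'],c['cx'],c['cy'],np.round(c['world_from_camera'],3))
s=read_state();print(s['tcp_rot'],s['position'],s['time_s'])
E
```

```text
pics
57.24405028873581 283.4758379790529 208.14176471249127 [[-0.66  -0.523  0.539  0.046]
 [-0.751  0.447 -0.486  0.682]
 [ 0.013 -0.725 -0.688  0.66 ]
 [ 0.     0.     0.     1.   ]]
57.192386410019864 276.6869119524703 207.4394675908501 [[-0.009 -0.984  0.18   0.362]
 [-1.     0.008 -0.004  0.273]
 [ 0.003 -0.18  -0.984  0.928]
 [ 0.     0.     0.     1.   ]]
[[ 9.70425089e-01  2.41402412e-01 -1.46780276e-04]
 [ 2.41402242e-01 -9.70423232e-01  1.92565243e-03]
 [ 3.22418151e-04 -1.90413452e-03 -9.99998135e-01]] [ 0.15085309 -0.60589524  0.24666465] 0.1
```

View pics/s1.png

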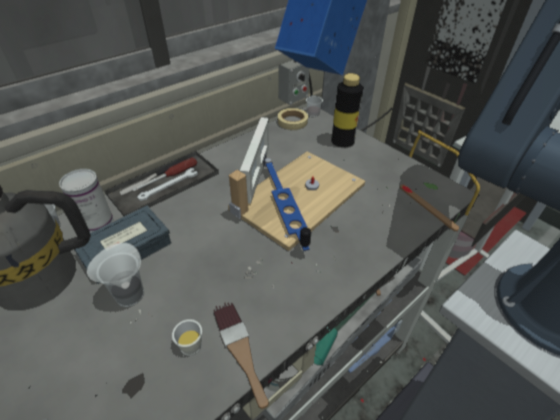

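View pics/t1.png

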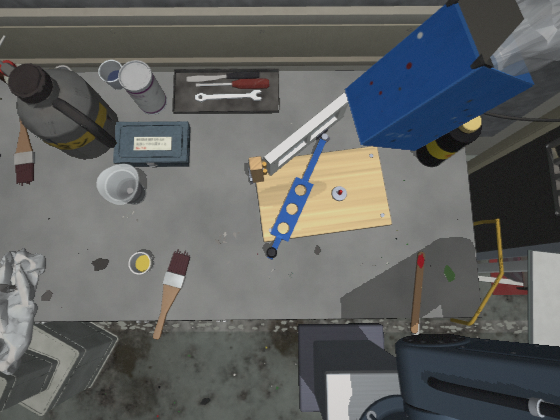

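Top view: knob top at about (271,253), middle hole (292,209), peg (340,192), pivot (323,137), plywood corners (264,241), (391,223), (378,147). The arm stays to the right (−y).

```bash
python3 - <<'E'
from h import *
a=snap('scene');b=snap('top')
cv2.imwrite('pics/t2.png',cv2.resize(b['image'][120:280,235:405,::-1],None,fx=3.7,fy=3.7,interpolation=cv2.INTER_CUBIC))
cv2.imwrite('pics/s2.png',cv2.resize(a['image'][140:260,225:375,::-1],None,fx=5,fy=5,interpolation=cv2.INTER_CUBIC))
for n,u,v,z in [('knob',271,253,.083),('hole',292,209,.036),('peg',340,192,.05),('pivot',323,137,.036),('c1',264,241,.02),('c2',391,223,.02),('c3',378,147,.02)]: print(n,back(b,u,v,z).round(4))
E
```

```text
knob [0.4156 0.2823 0.083 ]
hole [0.5211 0.2328 0.036 ]
peg [0.558  0.1207 0.05  ]
pivot [0.6987 0.1545 0.036 ]
c1 [0.4479 0.2994 0.02  ]
c2 [ 0.4882 -0.003   0.02  ]
c3 [0.6777 0.0173 0.02  ]
```

View pics/t2.png

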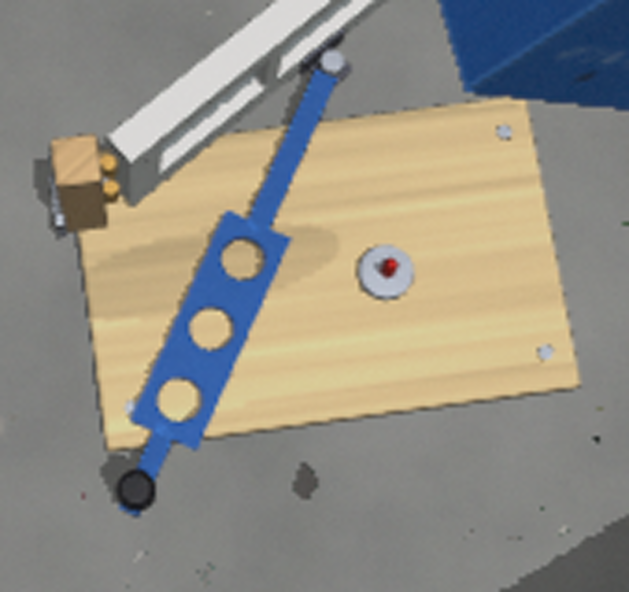

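View pics/s2.png

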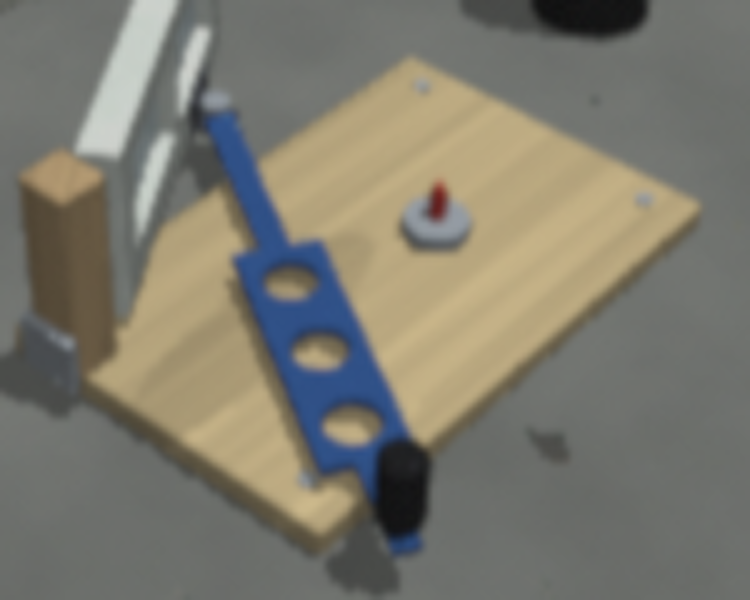

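```bash
cat >> h.py <<'E'
from scipy.spatial.transform import Rotation as Ro
def go(p,yaw,tilt=0):
    """row numbers to put TCP at p, tool straight down, closing axis at world yaw (deg)"""
    s=read_state(); R=np.array(s['tcp_rot']); y=np.radians(yaw)
    Y=np.array([np.cos(y),np.sin(y),0]); Z=np.array([0,0,-1.]); T=np.c_[np.cross(Y,Z),Y,Z]
    if tilt: T=Ro.from_rotvec(np.radians(tilt)*Y).as_matrix()@T
    d=R.T@(np.array(p)-s['position'])/.3; r=Ro.from_matrix(R.T@T).as_rotvec(degrees=True)/45
    print(d.round(3),r.round(3),'j',np.round(s['joint_positions'],0),'F',np.round(s['force'],1),'p',np.round(s['position'],4),s['time_s'])
E
python3 -c "
from h import *
go([.27,-.37,.31],-31)"
```

```text
[ 0.575 -0.668 -0.209] [-1.000e-03 -1.000e-03 -1.001e+00] j [-86.  30.  82.  -0.  68. -10.] F [ 0.5 -0.3 -0. ] p [ 0.1509 -0.6061  0.2469] 0.2
```

{"name": "step_arm", "arguments": {
  "steps": [
    [0.575, -0.67, -0.21, 0, 0, -1, -1],
    [0.575, -0.67, -0.21, 0, 0, -1, -1],
    [0.575, -0.67, -0.21, 0, 0, -1, -1],
    [0.575, -0.67, -0.21, 0, 0, -1, -1],
    [0.575, -0.67, -0.21, 0, 0, -1, -1],
    [0.575, -0.67, -0.21, 0, 0, -1, -1],
    [0.575, -0.67, -0.21, 0, 0, -1, -1],
    [0.575, -0.67, -0.21, 0, 0, -1, -1]
  ]
}}

```text
time_s: 0.87
position: [0.2711, -0.3653, 0.3115]
tcp_rot: [[0.511, 0.86, 0.001], [0.86, -0.511, 0.001], [0.002, 0.0, -1.0]]
force: [-0.9, 0.1, -0.3]
opening: 1.001
grasp_force: 0.0
```

```bash
python3 -c "
from h import *
go([.40,-.12,.31],14)"
```

```text
[ 0.922 -0.048  0.007] [ 0.001 -0.002 -0.994] j [-68.  12. 101.   0.  67. -37.] F [-0.9  0.1 -0.3] p [ 0.2711 -0.3653  0.3115] 0.8667
```

{"name": "step_arm", "arguments": {
  "steps": [
    [0.92, -0.05, 0, 0, 0, -1, -1],
    [0.92, -0.05, 0, 0, 0, -1, -1],
    [0.92, -0.05, 0, 0, 0, -1, -1],
    [0.92, -0.05, 0, 0, 0, -1, -1],
    [0.92, -0.05, 0, 0, 0, -1, -1],
    [0.92, -0.05, 0, 0, 0, -1, -1],
    [0.92, -0.05, 0, 0, 0, -1, -1],
    [0.92, -0.05, 0, 0, 0, -1, -1]
  ]
}}

```text
time_s: 1.53
position: [0.4006, -0.1223, 0.3104]
tcp_rot: [[-0.247, 0.969, 0.001], [0.969, 0.247, 0.002], [0.001, 0.001, -1.0]]
force: [-0.6, -0.3, 0.7]
opening: 0.998
grasp_force: 0.0
```

```bash
python3 -c "
from h import *
go([.415,.13,.25],58)"
```

```text
[0.803 0.254 0.203] [ 0.002 -0.001 -0.971] j [-32.   9. 105.   0.  66. -47.] F [-0.6 -0.3  0.7] p [ 0.4006 -0.1223  0.3104] 1.5333
```

{"name": "step_arm", "arguments": {
  "steps": [
    [0.8, 0.25, 0.2, 0, 0, -0.97, -1],
    [0.8, 0.25, 0.2, 0, 0, -0.97, -1],
    [0.8, 0.25, 0.2, 0, 0, -0.97, -1],
    [0.8, 0.25, 0.2, 0, 0, -0.97, -1],
    [0.8, 0.25, 0.2, 0, 0, -0.97, -1],
    [0.8, 0.25, 0.2, 0, 0, -0.97, -1],
    [0.8, 0.25, 0.2, 0, 0, -0.97, -1],
    [0.8, 0.25, 0.2, 0, 0, -0.97, -1]
  ]
}}

```text
time_s: 2.2
position: [0.414, 0.1266, 0.2497]
tcp_rot: [[-0.846, 0.533, -0.001], [0.533, 0.846, -0.0], [0.001, -0.001, -1.0]]
force: [0.3, -1.0, 0.8]
opening: 0.996
grasp_force: 0.0
```

```bash
python3 -c "
from h import *
go([.417,.281,.14],65.5)"
```

```text
[0.266 0.441 0.365] [-0.001 -0.001 -0.172] j [  2.  15. 108.  -0.  57. -56.] F [ 0.3 -1.   0.8] p [0.414  0.1266 0.2497] 2.2
```

{"name": "step_arm", "arguments": {
  "steps": [
    [0.265, 0.44, 0.1, 0, 0, -0.17, -1],
    [0.265, 0.44, 0.1, 0, 0, -0.17, -1],
    [0.265, 0.44, 0.2, 0, 0, -0.17, -1],
    [0.265, 0.44, 0.365, 0, 0, -0.17, -1],
    [0.265, 0.44, 0.365, 0, 0, -0.17, -1],
    [0.265, 0.44, 0.365, 0, 0, -0.17, -1],
    [0.265, 0.44, 0.365, 0, 0, -0.17, -1],
    [0.265, 0.44, 0.365, 0, 0, -0.17, -1]
  ]
}}

```text
time_s: 2.87
position: [0.4192, 0.2778, 0.1421]
tcp_rot: [[-0.907, 0.421, 0.001], [0.421, 0.907, -0.0], [-0.001, 0.0, -1.0]]
force: [0.2, -0.4, 0.6]
opening: 1.002
grasp_force: 0.0
```

```bash
python3 -c "
from h import *
go([.417,.281,.069],65.5)
a=snap('scene')
cv2.imwrite('pics/s3.png',cv2.resize(a['image'][130:280,205:385,::-1],None,fx=4,fy=4,interpolation=cv2.INTER_CUBIC))
print(proj(a,[.417,.281,.083]),proj(a,[.417,.281,.0595]))"
```

```text
[0.011 0.006 0.244] [ 0.001  0.002 -0.009] j [ 21.  30. 105.  -0.  44. -44.] F [ 0.2 -0.4  0.6] p [0.4192 0.2778 0.1421] 2.8667
(np.float64(306.99376886934385), np.float64(230.074545353959)) (np.float64(306.37898877669375), np.float64(237.75490184783493))
```

View pics/s3.png

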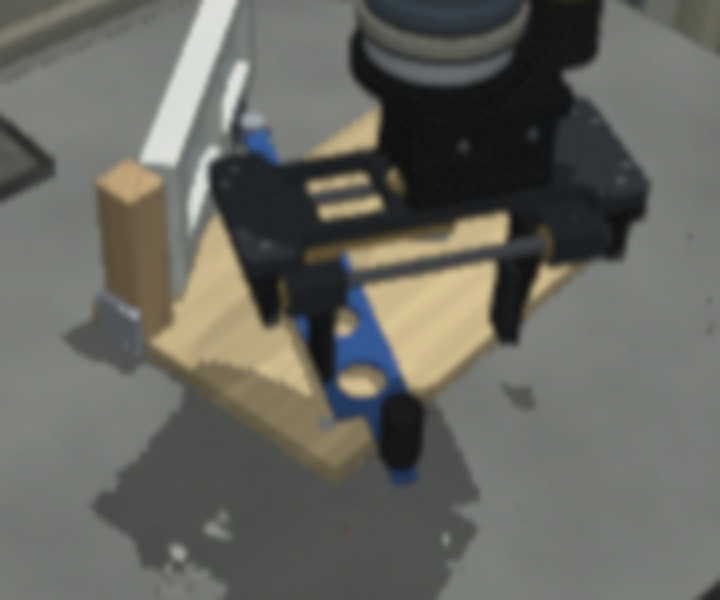

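The scene crop shows the knob (crop 403,405) centred beneath the open fingers (322,375)/(507,338). It projects within about 1.5 px of my estimate, so I'm descending.

{"name": "step_arm", "arguments": {
  "steps": [
    [0.01, 0.006, 0.1, 0, 0, -0.01, -1],
    [0.01, 0.006, 0.18, 0, 0, -0.01, -1],
    [0.01, 0.006, 0.25, 0, 0, -0.01, -1],
    [0.01, 0.006, 0.25, 0, 0, -0.01, -1],
    [0.01, 0.006, 0.25, 0, 0, -0.01, -1]
  ]
}}

```text
time_s: 3.33
position: [0.4168, 0.2816, 0.0676]
tcp_rot: [[-0.911, 0.413, 0.002], [0.413, 0.911, 0.001], [-0.001, 0.001, -1.0]]
force: [0.3, 0.1, 0.3]
opening: 1.0
grasp_force: 0.0
```

{"name": "step_arm", "arguments": {
  "steps": [
    [0, 0, 0, 0, 0, 0, 1],
    [0, 0, 0, 0, 0, 0, 1],
    [0, 0, 0, 0, 0, 0, 1],
    [0, 0, 0, 0, 0, 0, 1],
    [0, 0, 0, 0, 0, 0, 1],
    [0, 0, 0, 0, 0, 0, 1],
    [0, 0, 0, 0, 0, 0, 1],
    [0, 0, 0, 0, 0, 0, 1]
  ]
}}

```text
time_s: 4.0
position: [0.4156, 0.2824, 0.066]
tcp_rot: [[-0.912, 0.411, -0.0], [0.411, 0.912, -0.0], [0.0, -0.0, -1.0]]
force: [-0.9, 0.1, -0.1]
opening: 0.479
grasp_force: 0.0
```

```bash
python3 -c "
from h import *
go([.417,.281,.137],65.5)"
```

```text
[-0.006 -0.002 -0.237] [-0.    -0.     0.005] j [ 21.  38. 108.   0.  34. -44.] F [-0.9  0.1 -0.1] p [0.4156 0.2824 0.066 ] 4.0
```

Fingers are still closing.

{"name": "step_arm", "arguments": {
  "steps": [
    [0, 0, 0, 0, 0, 0, 1],
    [0, 0, 0, 0, 0, 0, 1],
    [0, 0, 0, 0, 0, 0, 1],
    [0, 0, 0, 0, 0, 0, 1],
    [0, 0, 0, 0, 0, 0, 1],
    [0, 0, 0, 0, 0, 0, 1]
  ]
}}

```text
time_s: 4.5
position: [0.4156, 0.2824, 0.066]
tcp_rot: [[-0.912, 0.411, -0.0], [0.411, 0.912, -0.0], [0.0, -0.0, -1.0]]
force: [0.9, 0.5, 0.8]
opening: 0.266
grasp_force: 30.0
```

Gripped at about 23 mm. Next is the lift: I keep the tool upright so it clears the carton and let the knob pivot between the pads.

{"name": "step_arm", "arguments": {
  "steps": [
    [-0.003, 0, -0.04, 0, 0, 0, 1],
    [-0.008, 0, -0.08, 0, 0, 0, 1],
    [-0.016, 0, -0.12, 0, 0, 0, 1],
    [-0.024, 0, -0.16, 0, 0, 0, 1],
    [-0.033, 0, -0.2, 0, 0, 0, 1],
    [-0.043, 0, -0.23, 0, 0, 0, 1],
    [-0.043, 0, -0.23, 0, 0, 0, 1]
  ]
}}

```text
time_s: 5.08
position: [0.4285, 0.2773, 0.1364]
tcp_rot: [[-0.911, 0.412, 0.003], [0.412, 0.911, 0.001], [-0.002, 0.002, -1.0]]
force: [0.7, 0.7, -2.1]
opening: 0.266
grasp_force: 30.0
```

```bash
python3 -c "
from h import *
go([.445,.18,.136],88)
go([.462,.084,.136],111)
a=snap('scene')
cv2.imwrite('pics/s4.png',cv2.resize(a['image'][110:260,205:385,::-1],None,fx=4,fy=4,interpolation=cv2.INTER_CUBIC))"
```

```text
[-0.184 -0.273  0.001] [ 0.002  0.003 -0.496] j [ 20.  31. 104.   0.  44. -45.] F [ 0.7  0.7 -2.1] p [0.4285 0.2773 0.1364] 5.0833
[-0.367 -0.541  0.001] [ 0.002  0.003 -1.007] j [ 20.  31. 104.   0.  44. -45.] F [ 0.7  0.7 -2.1] p [0.4285 0.2773 0.1364] 5.0833
```

View pics/s4.png

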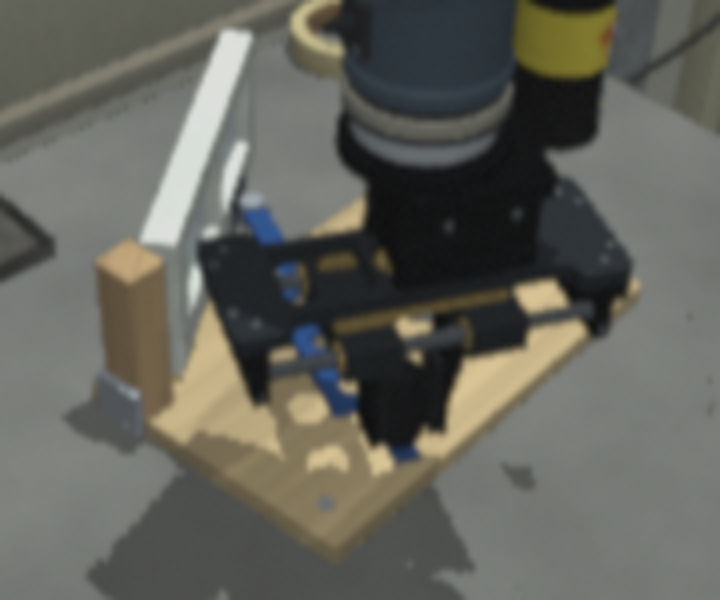

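The crop shows the bar lifted clear with its end held between the fingers (400,450). Next I swing it across.

{"name": "step_arm", "arguments": {
  "steps": [
    [-0.02, -0.034, 0, 0, 0, -0.06, 1],
    [-0.05, -0.07, 0, 0, 0, -0.12, 1],
    [-0.07, -0.1, 0, 0, 0, -0.19, 1],
    [-0.095, -0.14, 0, 0, 0, -0.25, 1],
    [-0.115, -0.17, 0, 0, 0, -0.31, 1],
    [-0.14, -0.205, 0, 0, 0, -0.37, 1],
    [-0.16, -0.24, 0, 0, 0, -0.43, 1],
    [-0.184, -0.273, 0, 0, 0, -0.5, 1]
  ]
}}

```text
time_s: 5.8
position: [0.4418, 0.1792, 0.134]
tcp_rot: [[-1.0, 0.026, -0.005], [0.026, 1.0, -0.001], [0.005, -0.001, -1.0]]
force: [-0.5, 2.6, -0.8]
opening: 0.263
grasp_force: 30.0
```

```bash
python3 -c "
from h import *
go([.462,.084,.136],111)"
```

```text
[-0.075 -0.316 -0.007] [ 0.    -0.006 -0.5  ] j [  9.  30. 109.  -0.  42. -80.] F [-0.5  2.6 -0.8] p [0.4418 0.1792 0.134 ] 5.8
```

{"name": "step_arm", "arguments": {
  "steps": [
    [-0.01, -0.04, -0.007, 0, 0, -0.06, 1],
    [-0.02, -0.08, -0.007, 0, 0, -0.12, 1],
    [-0.03, -0.12, -0.007, 0, 0, -0.19, 1],
    [-0.04, -0.16, -0.007, 0, 0, -0.25, 1],
    [-0.05, -0.2, -0.007, 0, 0, -0.31, 1],
    [-0.06, -0.24, -0.007, 0, 0, -0.37, 1],
    [-0.07, -0.28, -0.007, 0, 0, -0.43, 1],
    [-0.075, -0.316, -0.007, 0, 0, -0.5, 1]
  ]
}}

```text
time_s: 6.47
position: [0.4645, 0.0834, 0.1365]
tcp_rot: [[-0.935, -0.354, 0.001], [-0.354, 0.935, -0.0], [-0.001, -0.001, -1.0]]
force: [1.9, -0.1, -1.6]
opening: 0.267
grasp_force: 30.0
```

```bash
python3 -c "
from h import *
go([.462,.084,.136],111)
a=snap('top')
cv2.imwrite('pics/t5.png',cv2.resize(a['image'][90:280,235:435,::-1],None,fx=3,fy=3,interpolation=cv2.INTER_CUBIC))
a=snap('scene')
cv2.imwrite('pics/s5.png',cv2.resize(a['image'][110:260,235:415,::-1],None,fx=4,fy=4,interpolation=cv2.INTER_CUBIC))"
```

```text
[0.007 0.005 0.002] [-0.001  0.002 -0.005] j [  -3.   29.  110.   -0.   41. -114.] F [ 1.9 -0.1 -1.6] p [0.4645 0.0834 0.1365] 6.4667
```

View pics/s5.png

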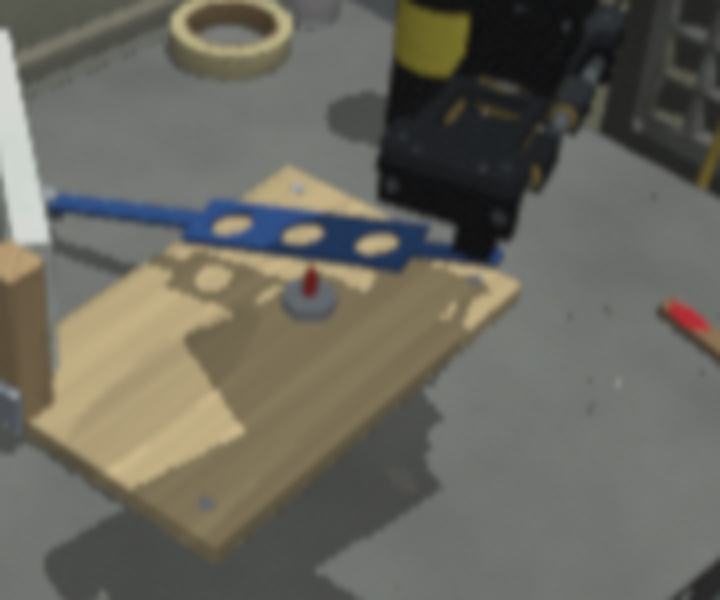

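View pics/t5.png

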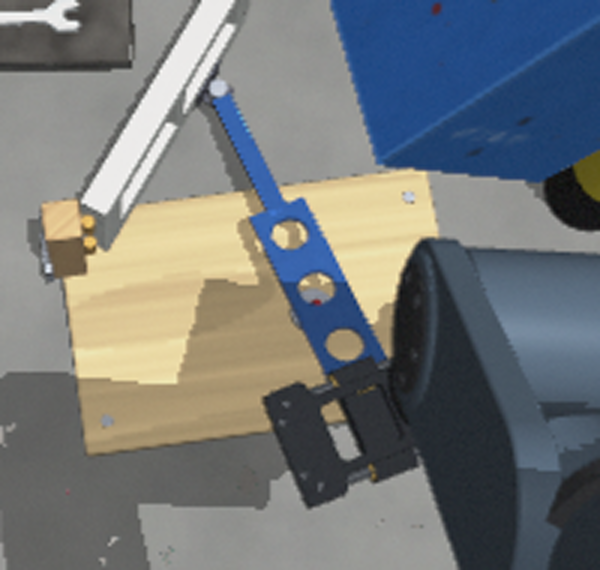

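Top crop: the middle hole is at (317,288) with the red peg visible inside it near (316,302). The pivot cap is at (219,88).

```bash
python3 -c "
from h import *
b=snap('top'); P=lambda u,v,z: back(b,235+u/3,90+v/3,z)
h=P(317,288,.080); g=P(316,302,.05); p=P(219,88,.04); f=P(290,234,.068); n=P(345,345,.091)
d=(p-n)[:2]; d/=np.linalg.norm(d); L=p[:2]-.195*d
for x in (h,g,p,f,n,d,L): print(x.round(4))
print('ang',np.degrees(np.arctan2(d[1],d[0])), np.linalg.norm(p[:2]-h[:2]), np.linalg.norm(f[:2]-n[:2]))
k=p[:2]-.310*d; print('level knob',k, 'peg err',L-g[:2])
"
```

```text
[0.5652 0.1239 0.08  ]
[0.5612 0.1198 0.05  ]
[0.7429 0.1903 0.04  ]
[0.611  0.1409 0.068 ]
[0.5192 0.1068 0.091 ]
[0.9369 0.3496]
[0.5602 0.1221]
ang 20.46377178194399 0.18970954498708995 0.09791478163726215
level knob [0.45245239 0.08191721] peg err [-0.00099671  0.00229777]
```

The arc down ends at knob (.452,.079), which matches the target, so I'm lowering along it.

{"name": "step_arm", "arguments": {
  "steps": [
    [0.01, 0, 0.03, 0, 0, 0, 1],
    [0.019, 0, 0.07, 0, 0, 0, 1],
    [0.028, 0, 0.11, 0, 0, 0, 1],
    [0.036, 0, 0.15, 0, 0, 0, 1],
    [0.042, 0, 0.19, 0, 0, 0, 1],
    [0.045, 0, 0.215, 0, 0, 0, 1],
    [0.046, 0, 0.23, 0, 0, 0, 1],
    [0.046, 0, 0.23, 0, 0, 0, 1]
  ]
}}

```text
time_s: 7.28
position: [0.4501, 0.0798, 0.0674]
tcp_rot: [[-0.935, -0.354, -0.002], [-0.354, 0.935, 0.0], [0.002, 0.001, -1.0]]
force: [-0.9, 0.0, 0.4]
opening: 0.269
grasp_force: 30.0
```

```bash
python3 -c "
from h import *
go([.451,.079,.0665],111)
a=snap('top')
cv2.imwrite('pics/t6.png',cv2.resize(a['image'][90:280,235:435,::-1],None,fx=3,fy=3,interpolation=cv2.INTER_CUBIC))"
```

```text
[-0.002 -0.004  0.003] [ 0.001 -0.002 -0.006] j [  -4.   37.  114.    0.   29. -115.] F [-0.9  0.   0.4] p [0.4501 0.0798 0.0674] 7.2833
```

View pics/t6.png

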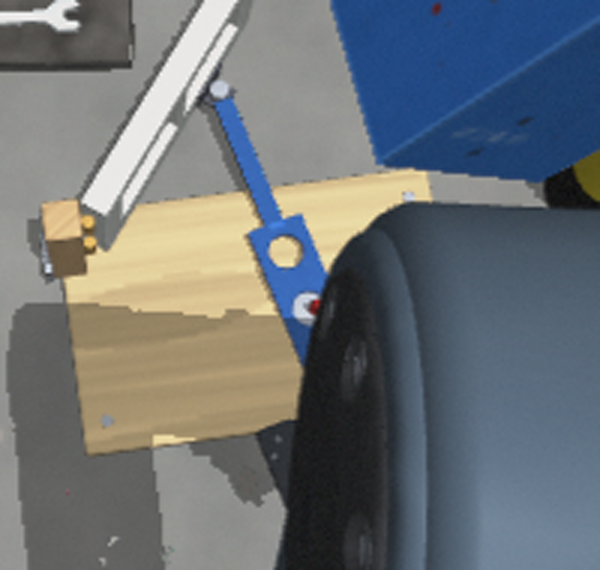

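The peg (315,308) stands inside the middle hole (about 310,308). Releasing, then retreating straight up.

{"name": "step_arm", "arguments": {
  "steps": [
    [0, 0, 0, 0, 0, 0, -1],
    [0, 0, 0, 0, 0, 0, -1],
    [0, 0, 0, 0, 0, 0, -1],
    [0, 0, 0, 0, 0, 0, -1],
    [0, 0, 0, 0, 0, 0, -1],
    [0, 0, 0, 0, 0, 0, -1],
    [0, 0, 0, 0, 0, 0, -1],
    [0, 0, 0, 0, 0, 0, -1]
  ]
}}

```text
time_s: 8.0
position: [0.4507, 0.0794, 0.0682]
tcp_rot: [[-0.935, -0.354, 0.0], [-0.354, 0.935, -0.0], [-0.0, -0.0, -1.0]]
force: [-0.4, 0.1, -0.2]
opening: 0.789
grasp_force: 0.0
```

{"name": "step_arm", "arguments": {
  "steps": [
    [0, 0, -0.05, 0, 0, 0, -1],
    [0, 0, -0.1, 0, 0, 0, -1],
    [0, 0, -0.15, 0, 0, 0, -1],
    [0, 0, -0.22, 0, 0, 0, -1],
    [0.05, 0, -0.3, 0, 0, 0, -1],
    [0.1, 0, -0.36, 0, 0, 0, -1],
    [0.1, 0, -0.36, 0, 0, 0, -1],
    [0.1, 0, -0.36, 0, 0, 0, -1]
  ]
}}

```text
time_s: 8.67
position: [0.4227, 0.0687, 0.1768]
tcp_rot: [[-0.936, -0.353, 0.002], [-0.353, 0.936, -0.0], [-0.002, -0.001, -1.0]]
force: [0.8, 0.4, 0.2]
opening: 1.0
grasp_force: 0.0
```

```bash
python3 -c "
from h import *
s=read_state();print(s['force'],s['opening'],s['time_s'])
a=snap('scene')
cv2.imwrite('pics/s7.png',cv2.resize(a['image'][110:260,235:415,::-1],None,fx=4,fy=4,interpolation=cv2.INTER_CUBIC))"
```

```text
[0.77242048 0.44867907 0.23267837] 0.9999591780903235 8.6667
```

View pics/s7.png

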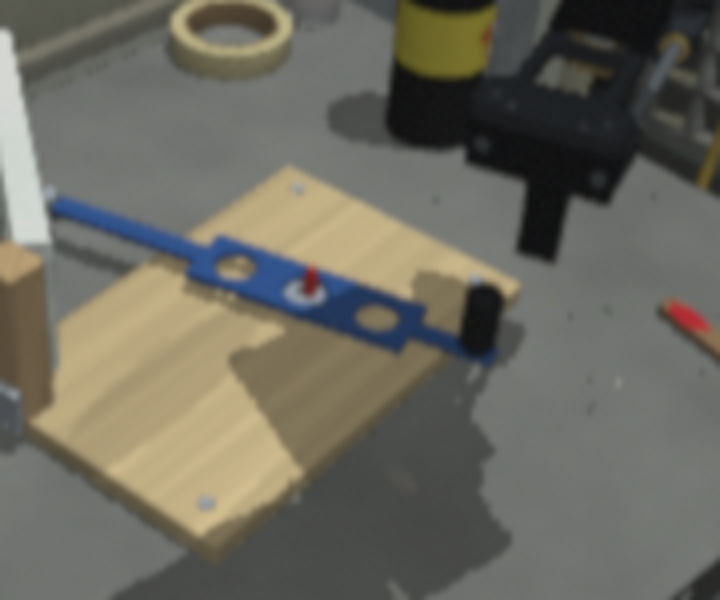

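The peg (310,285) stands up through the middle hole (305,293), the bar lies level and the gripper is clear of the knob (480,318).

```bash
python3 -c "
from rig import *
print(hand_in())"
```

```text
the job is handed in; nothing more can be done
None
```

The stay bar's middle hole is over the red peg, the bar looks level in the last picture, and the knob is released. I handed the job in at about 8.7 s; the interface did not return a verdict.

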